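Unlock the charging stand and hold the cordless iron level for a tip check

ROBOT

A 7-joint arm with a two-finger parallel gripper is mounted at the origin on the work surface. World frame = base frame: x ahead of the robot, y to its left, z up, the work surface at z = 0. Lengths are in mm, angles in degrees, forces in N, time in s.
With the tool pointing down it reaches from about 400 to 875 mm from the base axis. Payload 4.4 kg.
Tool frame: the origin (TCP) lies midway between the tips of the shut fingers; the grasp point (between the pads) lies 19 mm behind it (r.tcp_to_grasp is the distance from the TCP to the grasp point, in mm); z points along the fingers, y is the line along which they close (so a half turn about z gives the same grasp; the last joint's range is limited). The gripper opens to 85 mm and grips with 20 to 120 N. Pads are 22 mm wide; open, the fingers measure 114 mm over their backs; the gripper's body (76 mm by 85 mm) begins 54 mm behind the grasp point. The pads swing forward as they close: fully open they stand 13 mm farther back than shut.
Start: joints at [67.277, 36.005, 2.206, 86.941, -1.547, 57.084, -1.146], TCP at [211.148, -614.764, 231.313] pointing down, gripper open.
Joint ranges: [-175.42, 175.42], [-21.48, 121.26], [-71.46, 75.88], [10.55, 141.38], [-63.04, 243.04], [13.31, 113.54], [-168.57, 168.57]. Speed limits (degrees/s): [147.25, 147.25, 180, 180, 180, 180, 180].

INTERFACE

Orientations are given as a 3x3 rotation matrix whose columns are the frame's x, y, z axes.
In Python, from station import r gives the robot as it stands. The module is installed in compiled form; this text tells all that it offers.
- The arm moves only by the tool drive_tool, never from a script. Its argument "deltas" is a list of rows, each a list of 3 entries, a list of its own where there are three numbers: the shift along the tool's x, y, z in mm, then the turn about the tool's z in degrees, then the opening in per cent of the stroke, from 0 (shut) to 100 (fully open). In form: [[[dx, dy, dz], turn, gripper], ...]. A call has 1 to 5 rows; each row shifts and turns the commanded pose from where the row before left it, along the tool's axes as they then stand; what a row does not reach is not made up. A row lasts 1/8 s, in which the tool goes at most 62.5 mm and 10.7 degrees, less where a joint would pass 70% of its speed; a pose out of reach is approached as far as the arm can. A call with a gripper value outside its range is refused whole. The fingers move at their own pace and stop on an object; "squeeze" is the grip in N (left out, the last holds). Time passes only in rows, so rows that do not move let the fingers close. It gives the time, the measured TCP pose, the force, the opening and the grip force at its end, in the units of the state.
- r.get_obs(): the state, without advancing time (a new reading comes with each control period).
- r.grab_frame(name): name is "scene" or "top" or "wrist"; returns a dict with "pixels" (400x640x3 uint8, red, green, blue), "depth" (400x640 float32, mm along the optical axis (not along the pixel's ray), 0 where there is no reading), "fovy" (degrees; the focal length in pixels is half the picture's height over the tangent of half this angle, whatever the lens; pixels are square), "cx", "cy" (the principal point, pixels), "rvec" (rotation vector, rad) and "tvec" (3), from world to camera coordinates, as OpenCV has them. Camera axes: x right, y down, z forward; pixel columns grow to the right and rows downward; lengths in mm; the calibration is good to about 2 mm. A picture is of the moment at which its call begins.
- r.close_job(): hands the job in; it is judged then, once.
The state is a dict: "clock": time; "joints": joint angles; "qvel": joint speeds; "joint_efforts": joint torques, N m; "ee_pos": TCP position; "ee_rot": TCP orientation; "contact_force": force on the tool from outside, world axes, zero at the start; "torque": the same for the moment, N m; "gripper_width": finger opening in mm; "grasp_force": force on a finger pad.
Only numpy, scipy, OpenCV 4.12 (cv2) and the standard library are available. Lean on these libraries where they do the work, as an engineer would, in place of code of your own. Each camera call takes 0.05 s, during which the arm holds its last target. There are 200 camera calls.

TASK

Unlock the cordless soldering iron from its charging stand: press the bar knob down against its spring, turn it clockwise (seen from above) to its stop while it is down, and let it spring back up. Then draw the cold iron out of its sloping sleeve, turn it level and hold it up level and still in the gripper, about 25 cm above the bench and clear of everything, for its tip to be checked. The program finishes while still holding the iron there; leave the solder spool, the parts tin and the jar where they are.

Things in the scene. Friction and masses are not known exactly. Their poses are not given: they have to be found in the camera images.
- stand: Grey charging stand fixed to the bench, turned up to 23 degrees either way. Base plate 25 mm high, x -60 to +130 and y -140 to +110 mm about the origin, which lies on the bench top. Knob at y -85 mm (right side, seen from the robot); at y +60 mm an aluminium sleeve slopes at 45 degrees, rising from point sleeve_foot towards the stand's -x (towards the robot) to point sleeve_mouth.
- sleeve_foot (a point): centre of the open lower end of the sleeve, at (100, 60, 42) mm in the stand's frame. The sleeve is a tube 100 mm long, outside diameter 34, bore 23 mm.
- sleeve_mouth (a point): centre of the upper mouth of the sleeve, at (29, 60, 113) mm in the stand's frame; the bore's axis runs from sleeve_foot through this point
- latch (a point): middle of the latch housing (26 by 24 by 16 mm, highest point about 133 mm above the bench) beside the sleeve's mouth, on the knob's side, 36 mm from the bore's axis. Its steel tongue lies over the iron's flange and locks the iron in; turning the knob to its stop draws the tongue back.
- knob_grip (a point): point to grip the black bar knob: on its vertical axis, (0, -85, 75) mm in the stand's frame when up. Upright bar 44 mm long, 14 thick, 34 high on a round skirt of 47 mm diameter; bar top 11 mm above this point, skirt top 23 mm below. Site x axis along the bar; along the stand's x at dial 0. Three steel keys on the skirt stand in notches of the ring around it (70 mm outside, up to 49 mm high).
- press (a joint): how far the knob is pressed down: 0 up, 0.006 m fully down; the spring takes 3 N to start and 9 N fully down. Only when about 5 mm or more down does the knob turn freely; less far down its keys bar it and must not be forced past. Between the two ends the keys, under the ring, keep it from rising.
- dial (a joint): turn of the knob, clockwise seen from above: 0 locked (start), 1.2 rad at the stop, where the knob springs up again when let go and the iron is unlocked; little friction (0.03 N m)
- iron: cordless soldering iron, cold, 225 mm long, about 0.16 kg. Origin: middle of its black handle; z axis along the iron, from tip to butt. Handle: square bar 26 by 26 by 110 mm (z -55 to +55), flats facing its x and y axes. At the start it sits in the sleeve at 45 degrees, handle up towards the robot, its middle 166 mm above the bench, its y axis level along the stand's y. Balance point at z -29 mm.
- iron_tip (a point): tip of the iron's copper bit, at z -170 mm on its axis. Between handle and tip: neck, diameter 20 (z -71 to -55); flange, diameter 36 (z -75 to -70), resting on the sleeve's mouth; steel barrel, diameter 21 (z -135 to -75); bit, diameter 8. The iron must be drawn straight up along the sleeve by 95 mm to be clear of it.
- spool: bystander: black reel of solder, diameter 64, height 46 mm, standing on end; origin at the centre of its underside
- tin: bystander: open steel parts tin, 90 by 70 by 30 mm high; origin at the centre of its underside
- jar: bystander: amber glass jar with black cap, diameter 60, height 80 mm; origin at the centre of its underside
Things that resemble listed ones, but are neither listed nor needed, are in the scene too. What is meant by the iron is not pink or yellow, and is the larger of those in its own colour.

How it is judged (in metres and radians):
On the way, in this order (a step that is already met when the one before it is completed fails the run):
1. the knob is pressed down (value of joint press above 0.004 m), for 0.05 s.
2. the knob has been turned to its stop and is up again (value of joint dial above 1.08 rad and value of joint press below 0.002 m), for 0.1 s.
3. the iron is drawn out of the sleeve (distance between iron_tip and sleeve_foot above 0.095 m), for 0.05 s.
4. the iron is held up level and clear (angle between iron's own z axis and vertical between 1.37 and 1.77 rad and height (world z) of iron above 0.2 m and contact force between the fingers and iron above 2 N and contact force between iron and stand below 0.05 N and contact force between iron and spool below 0.05 N and contact force between iron and tin below 0.05 N and contact force between iron and jar below 0.05 N), for 0.5 s.
At the end, for the whole second after the job is handed in: Iron held still by the fingers, its axis within 0.2 rad of level, handle middle over 0.20 m above the bench, touching neither stand nor anything else; knob at its stop (dial over 1.08 rad) and up (under 2 mm pressed); spool, tin and jar within 30 mm of their starts (all of step 2 and all of step 4 and linear speed of iron below 0.03 m/s and angular speed of iron below 0.2 rad/s and distance of each of spool, tin, jar from where it was at the start of the episode below 0.03 m); the arm keeps its last pose, push and grip.
It fails at once if the knob is forced round without being pressed down (value of joint dial between 0.35 and 0.85 rad and value of joint press below 0.003 m).
It fails at once if a bystander (spool, tin or jar) is shifted by more than 30 mm (distance of any of spool, tin, jar from where it was at the start of the episode above 0.03 m).
It also fails if it takes over 61 s, if anything falls off the work surface, if the arm or the gripper's body presses on something with over 40 N, if the wrist force passes 120 N, or if a joint passes its speed limit or range.

## Working session

There is one attempt and no reset: what is moved stays moved. The work goes in short steps, Python scripts to look and compute and a tool call to move; the robot and the scene stay as the last step left them, time stands still between calls to the robot, and variables do not carry over. Pictures are saved under pics/ and viewed, at most 10 in all, crops included, and the job is handed in when it is done.

Besides the shell and the picture viewer there is one more tool, called after ">>>" in YAML: its name, and indented under it one key for each argument. drive_tool: Moves the arm, as the interface text tells. Its arguments: {"type":"object","properties":{"deltas":{"type":"array","items":{"type":"array"}},"squeeze":{"type":"number"}},"required":["deltas"]}

```bash
mkdir -p pics
cat > h.py <<'E'
import numpy as np,cv2
from station import r
def grab(n,f):
    d=r.grab_frame(n); cv2.imwrite(f'pics/{f}.png',d['pixels'][...,::-1]); np.savez(f'pics/{f}.npz',**d); return d
def cloud(d):
    f=200/np.tan(np.radians(float(d['fovy']))/2); Z=d['depth'].astype(float)
    v,u=np.mgrid[:400,:640]; P=np.stack([(u-d['cx'])*Z/f,(v-d['cy'])*Z/f,Z],-1)
    R=cv2.Rodrigues(np.array(d['rvec'],float))[0]; W=(P-np.array(d['tvec']).ravel())@R
    W[Z==0]=np.nan; return W
E
python3 - <<'E'
from h import *
for n in('scene','top'):
    d=grab(n,n+'0'); print(n,d['fovy'],d['cx'],d['cy'],d['rvec'],d['tvec'])
a=cv2.imread('pics/scene0.png');b=cv2.imread('pics/top0.png')
o=r.get_obs();print(o)
E
```

```text
scene 57.86543100650714 320.6465282682403 198.56458023417582 [ 1.58273591  2.21512993 -0.69325253] [ 145.10086774 -371.86485852 1365.06314807]
top 57.9686348225178 319.21414368352197 196.55037436510042 [ 2.19987332 -2.13543628  0.17003529] [-16.81462556 568.05221953 870.59997874]
{'clock': 0.1, 'joints': array([67.27529988, 36.05284771,  2.20232959, 86.9907051 , -1.54706447,
       57.083006  , -1.14583782]), 'qvel': array([-0.00215159, -0.03104227,  0.03962464, -0.06826942, -0.06696289,
       -0.00923916,  0.12469603]), 'joint_efforts': array([ 3.00515523e-03, -5.64536047e+01,  1.23052619e+00, -1.93972600e+01,
        1.13150803e-02,  5.41997695e-03,  1.65688937e-05]), 'ee_pos': array([ 210.98454816, -614.21542588,  230.48717626]), 'ee_rot': array([[ 9.45774080e-01,  3.24824685e-01, -5.59943688e-04],
       [ 3.24825168e-01, -9.45772734e-01,  1.59584051e-03],
       [-1.12110816e-05, -1.69118839e-03, -9.99998570e-01]]), 'contact_force': array([ 0.2966882 , -0.58489706,  0.43584242]), 'torque': array([0.02192269, 0.00159245, 0.05781693]), 'grasp_force': 0.0, 'gripper_width': 85.63350979470925}
```

View pics/scene0.png

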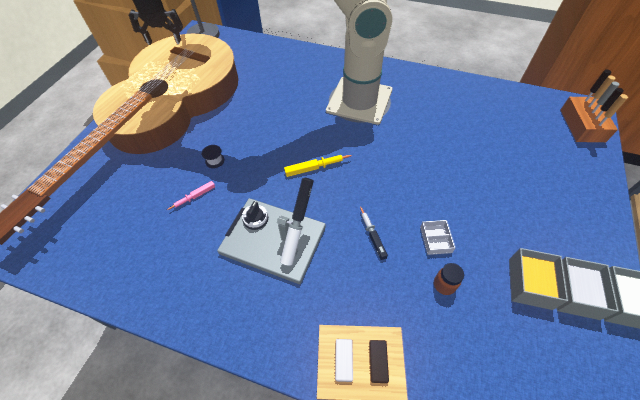

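View pics/top0.png

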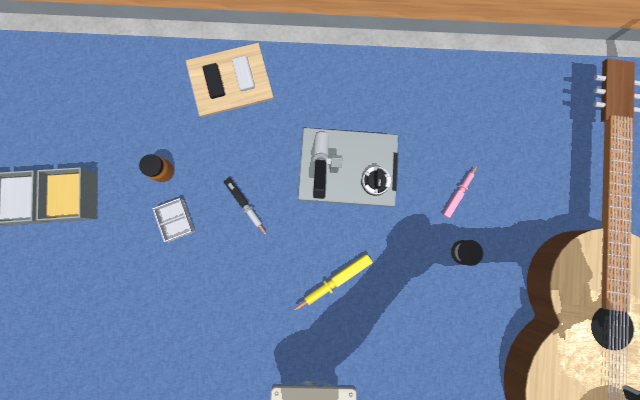

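The pictures show the stand (top view: plate about cols 300-398, rows 128-205). The knob is at (377,180), the iron's handle at (320,180) and the sleeve at (320,150). The loose black iron at (245,205) is the smaller one. The spool is at (467,252), the tin at (173,219) and the jar at (157,167). Next I'll fit the stand.

```bash
cat > fit.py <<'E'
from h import *
def stand(name):
    d=dict(np.load(f'pics/{name}.npz')); W=cloud(d); return d,W
if __name__=='__main__':
  for n,(u0,u1,v0,v1) in {'top0':(285,412,115,220),'scene0':(205,340,170,290)}.items():
    d,W=stand(n); S=W[v0:v1,u0:u1].reshape(-1,3); C=d['pixels'][v0:v1,u0:u1].reshape(-1,3).astype(int)
    g=np.abs(S[:,2]-25)<6
    p=S[g][:,:2]; 
    rc=cv2.minAreaRect(p.astype(np.float32)); print(n,rc, np.median(S[g][:,2]))
    bx=cv2.boxPoints(rc); print(bx.round(0).tolist())
    k=(S[:,2]>78)&(S[:,2]<92)&(C.max(1)<90); 
    print('black78-92',k.sum(), S[k].round(0).tolist()[:60])
    h=(S[:,2]>135)&(C.max(1)<90); q=S[h]; print('handle',h.sum(),q.mean(0),np.linalg.svd(q-q.mean(0),full_matrices=False)[2][0], q.min(0),q.max(0))
E
python3 fit.py
```

```text
top0 ((652.0264892578125, -74.81332397460938), (251.29409790039062, 190.53094482421875), 87.6659927368164) 25.424576663957005
[[552.0, -196.0], [742.0, -204.0], [752.0, 47.0], [562.0, 55.0]]
black78-92 89 [[634.0, -137.0, 82.0], [633.0, -138.0, 87.0], [633.0, -141.0, 87.0], [633.0, -143.0, 87.0], [633.0, -145.0, 88.0], [631.0, -136.0, 84.0], [631.0, -138.0, 87.0], [631.0, -141.0, 87.0], [631.0, -143.0, 87.0], [631.0, -146.0, 87.0], [631.0, -148.0, 88.0], [629.0, -137.0, 83.0], [628.0, -138.0, 86.0], [629.0, -141.0, 84.0], [629.0, -144.0, 84.0], [628.0, -145.0, 87.0], [628.0, -148.0, 87.0], [626.0, -136.0, 84.0], [626.0, -138.0, 86.0], [626.0, -141.0, 87.0], [626.0, -143.0, 85.0], [626.0, -145.0, 88.0], [626.0, -148.0, 88.0], [624.0, -136.0, 84.0], [623.0, -139.0, 86.0], [623.0, -141.0, 88.0], [623.0, -143.0, 88.0], [624.0, -146.0, 87.0], [624.0, -148.0, 86.0], [621.0, -136.0, 87.0], [621.0, -138.0, 88.0], [621.0, -141.0, 85.0], [621.0, -144.0, 85.0], [621.0, -146.0, 86.0], [621.0, -148.0, 86.0], [619.0, -137.0, 84.0], [618.0, -138.0, 88.0], [619.0, -141.0, 86.0], [619.0, -143.0, 87.0
[... 1648 characters left out ...]
[617.0, -136.0, 79.0], [630.0, -144.0, 89.0], [627.0, -142.0, 86.0], [628.0, -139.0, 88.0], [625.0, -138.0, 84.0], [623.0, -136.0, 83.0], [631.0, -147.0, 84.0], [630.0, -144.0, 84.0], [630.0, -141.0, 85.0], [629.0, -139.0, 84.0], [628.0, -136.0, 85.0], [627.0, -134.0, 84.0], [633.0, -146.0, 83.0], [635.0, -142.0, 87.0], [633.0, -140.0, 85.0], [631.0, -138.0, 84.0], [630.0, -136.0, 83.0], [635.0, -143.0, 81.0], [634.0, -140.0, 82.0], [635.0, -136.0, 85.0], [632.0, -135.0, 82.0], [634.0, -137.0, 78.0], [634.0, -135.0, 78.0]]
handle 462 [596.30191623   7.45487341 172.95750273] [ 0.7419133  -0.03202454 -0.6697306 ] [546.16806917  -6.9884695  135.12264291] [638.54370289  19.45360372 209.92704619]
```

>>> drive_tool:
  deltas:
    - [[50,-29,0],0,100]
    - [[50,-29,0],0,100]
    - [[50,-29,0],0,100]
    - [[50,-29,0],0,100]
    - [[50,-29,0],0,100]

```text
clock: 0.72
ee_pos: [401.4, -394.8, 231.1]
ee_rot: [[0.946, 0.325, -0.0], [0.325, -0.946, 0.0], [-0.0, -0.0, -1.0]]
contact_force: [0.7, -1.0, 0.1]
gripper_width: 85.1
grasp_force: 0.0
```

>>> drive_tool:
  deltas:
    - [[50,-29,0],0,100]
    - [[50,-29,0],0,100]
    - [[50,-29,0],0,100]
    - [[50,-29,0],0,100]
    - [[50,-29,0],0,100]

```text
clock: 1.35
ee_pos: [590.7, -176.6, 231.0]
ee_rot: [[0.946, 0.325, -0.001], [0.325, -0.946, -0.0], [-0.001, -0.0, -1.0]]
contact_force: [0.1, 0.3, 0.3]
gripper_width: 85.2
grasp_force: 0.0
```

>>> drive_tool:
  deltas:
    - [[0,0,0],-10,100]
    - [[0,0,0],-10,100]
    - [[0,0,0],-10,100]
    - [[0,0,0],-10,100]
    - [[0,0,0],-10,100]

```text
clock: 1.98
ee_pos: [589.5, -178.0, 230.8]
ee_rot: [[0.354, 0.935, -0.001], [0.935, -0.354, 0.0], [-0.0, -0.001, -1.0]]
contact_force: [-0.2, 0.6, 0.3]
gripper_width: 85.4
grasp_force: 0.0
```

>>> drive_tool:
  deltas:
    - [[0,0,0],-10,100]
    - [[0,0,0],-10,100]
    - [[0,0,0],-10,100]
    - [[0,0,0],-10,100]
    - [[0,0,0],-10,100]

```text
clock: 2.6
ee_pos: [589.4, -178.1, 230.8]
ee_rot: [[-0.489, 0.872, -0.001], [0.872, 0.489, 0.0], [0.001, -0.001, -1.0]]
contact_force: [0.4, -0.3, 0.2]
gripper_width: 85.6
grasp_force: 0.0
```

>>> drive_tool:
  deltas:
    - [[0,0,0],-10,100]
    - [[0,0,0],-10,100]
    - [[0,0,0],-10,100]
    - [[0,0,0],-10,100]
    - [[0,0,0],-10,100]

```text
clock: 3.22
ee_pos: [589.5, -178.2, 230.9]
ee_rot: [[-0.983, 0.186, -0.001], [0.186, 0.983, 0.0], [0.001, -0.0, -1.0]]
contact_force: [0.0, 0.6, 0.1]
gripper_width: 85.0
grasp_force: 0.0
```

Run:
```python
from h import *
o=r.get_obs();print(o['clock'],o['joints'].round(1),o['ee_pos'],o['ee_rot'].round(3),o['contact_force'])
R=o['ee_rot']; print('delta tool to knob', R.T@(np.array([614,-143,56])-o['ee_pos']), 'ang',np.degrees(np.arctan2(R[1,0],R[0,0])))
```

```text
3.225 [ 37.6  37.8 -39.4  91.9  26.7  60.1  69.7] [ 589.468018   -178.22818808  230.853722  ] [[-0.983  0.186 -0.001]
 [ 0.186  0.983  0.   ]
 [ 0.001 -0.    -1.   ]] [0.02273573 0.57153972 0.05239069]
delta tool to knob [-17.70942344  39.19507833 174.83360555] ang 169.2720844067624
```

>>> drive_tool:
  deltas:
    - [[-17.7,39.2,0],0,100]
    - [[0,0,30],-8.4,100]
    - [[0,0,40],0,100]
    - [[0,0,40],0,100]
    - [[0,0,0],0,100]

```text
clock: 3.85
ee_pos: [611.9, -143.1, 118.1]
ee_rot: [[-0.999, 0.046, -0.007], [0.046, 0.999, 0.001], [0.007, 0.001, -1.0]]
contact_force: [-0.5, -0.2, 0.4]
gripper_width: 85.3
grasp_force: 0.0
```

Run:
```python
from h import *
d=grab('wrist','w1'); W=cloud(d); C=d['pixels'].astype(int)
k=(W[...,2]>80)&(W[...,2]<92)&(C.max(-1)<100)&(abs(W[...,0]-614)<40)&(abs(W[...,1]+143)<30)
p=W[k][:,:2].astype(np.float32); print(k.sum(),cv2.minAreaRect(p),np.median(W[k][:,2]))
o=r.get_obs();R=o['ee_rot']; print(o['joints'].round(1),o['ee_pos'],'ang',np.degrees(np.arctan2(R[1,0],R[0,0])))
```

```text
1401 ((610.7620849609375, -141.27613830566406), (13.78554630279541, 43.58919906616211), 86.8818588256836) 86.06901311145428
[ 31.9  46.5 -36.9  95.1  34.3  50.4  68.4] [ 613.90991371 -142.9310597   120.44187803] ang 177.35944463817376
```

View pics/w1.png

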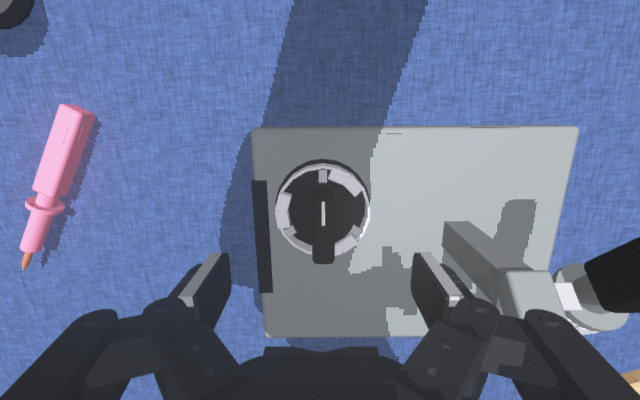

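The wrist view shows the bar knob at (323,225), between the open fingers, with the ring clear. I'll lower the tool and grip it.

>>> drive_tool:
  deltas:
    - [[2,1,33],0,100]
    - [[0,0,30],0,100]
    - [[0,0,0],0,0]
    - [[0,0,0],0,0]
    - [[0,0,0],0,0]
  squeeze: 60

```text
clock: 4.53
ee_pos: [614.2, -142.0, 60.4]
ee_rot: [[-0.999, 0.046, 0.003], [0.046, 0.999, -0.0], [-0.003, -0.0, -1.0]]
contact_force: [-0.5, -0.3, 0.3]
gripper_width: 32.0
grasp_force: 0.0
```

>>> drive_tool:
  deltas:
    - [[0,0,0],0,0]
    - [[0,0,0],0,0]
    - [[0,0,0],0,0]

```text
clock: 4.9
ee_pos: [613.6, -141.8, 59.0]
ee_rot: [[-0.999, 0.046, 0.002], [0.046, 0.999, -0.0], [-0.002, 0.0, -1.0]]
contact_force: [0.8, 0.1, 2.5]
gripper_width: 13.0
grasp_force: 61.5
```

>>> drive_tool:
  deltas:
    - [[0,0,4],0,0]
    - [[0,0,4],0,0]
    - [[0,0,0],0,0]
    - [[0,0,0],0,0]

```text
clock: 5.4
ee_pos: [613.7, -141.8, 53.6]
ee_rot: [[-0.999, 0.046, 0.002], [0.046, 0.999, -0.002], [-0.002, -0.001, -1.0]]
contact_force: [-5.2, 0.9, 24.9]
gripper_width: 13.1
grasp_force: 64.6
```

>>> drive_tool:
  deltas:
    - [[0,0,0],5,0]
    - [[0,0,0],5,0]
    - [[0,0,0],0,0]

```text
clock: 5.78
ee_pos: [613.7, -142.0, 53.5]
ee_rot: [[-0.976, 0.219, 0.002], [0.219, 0.976, -0.002], [-0.002, -0.002, -1.0]]
contact_force: [-4.6, 0.7, 24.6]
gripper_width: 13.0
grasp_force: 64.5
```

```bash
python3 -c "
from h import *
o=r.get_obs();print(o['torque'],o['joints'])"
```

```text
[ 0.03975983  1.24042997 -0.00241477] [ 28.51907017  50.46512438 -30.81792097  97.38219497  36.10753619
  42.31242739  56.7642378 ]
```

>>> drive_tool:
  deltas:
    - [[0,0,0],7,0]
    - [[0,0,0],7,0]
    - [[0,0,0],7,0]
    - [[0,0,0],7,0]
    - [[0,0,0],0,0]

```text
clock: 6.4
ee_pos: [613.4, -142.4, 53.5]
ee_rot: [[-0.758, 0.652, 0.001], [0.652, 0.758, -0.003], [-0.003, -0.001, -1.0]]
contact_force: [-5.6, 0.3, 24.6]
gripper_width: 12.9
grasp_force: 64.6
```

>>> drive_tool:
  deltas:
    - [[0,0,0],7,0]
    - [[0,0,0],7,0]
    - [[0,0,0],7,0]
    - [[0,0,0],7,0]
    - [[0,0,0],0,0]

```text
clock: 7.02
ee_pos: [613.0, -142.7, 53.5]
ee_rot: [[-0.363, 0.932, 0.001], [0.932, 0.363, -0.003], [-0.003, -0.0, -1.0]]
contact_force: [-5.4, -0.7, 25.1]
gripper_width: 12.9
grasp_force: 64.7
```

```bash
python3 -c "
from h import *
o=r.get_obs();R=o['ee_rot'];print(o['torque'],o['joints'],np.degrees(np.arctan2(R[1,0],R[0,0])),o['contact_force'])"
```

```text
[-0.06672894  1.47700514 -0.11418872] [ 20.23003717  47.93362428 -16.28122317  97.66242829  20.33986615
  37.2682634   14.02430418] 111.28885061881361 [-5.41896112 -0.74263212 25.08617719]
```

>>> drive_tool:
  deltas:
    - [[0,0,0],2.5,0]
    - [[0,0,0],2,0]
    - [[0,0,0],0,0]
    - [[0,0,0],0,0]

```text
clock: 7.52
ee_pos: [612.9, -142.8, 53.5]
ee_rot: [[-0.293, 0.956, 0.001], [0.956, 0.293, -0.003], [-0.003, -0.0, -1.0]]
contact_force: [-7.0, -0.1, 25.3]
gripper_width: 12.9
grasp_force: 65.9
```

```bash
python3 -c "
from h import *
o=r.get_obs();R=o['ee_rot'];print(o['torque'],np.degrees(np.arctan2(R[1,0],R[0,0])),o['contact_force'])"
```

```text
[-0.02406372  1.46777098  0.81359327] 107.01543396189106 [-6.98144902 -0.10734736 25.29864796]
```

>>> drive_tool:
  deltas:
    - [[0,0,-4],0,0]
    - [[0,0,-4],0,0]
    - [[0,0,0],0,0]
    - [[0,0,0],0,100]
    - [[0,0,0],0,100]

```text
clock: 8.15
ee_pos: [612.2, -141.5, 57.5]
ee_rot: [[-0.289, 0.957, -0.001], [0.957, 0.289, 0.001], [0.001, -0.001, -1.0]]
contact_force: [0.8, -0.0, 0.3]
gripper_width: 48.5
grasp_force: 0.0
```

>>> drive_tool:
  deltas:
    - [[0,0,0],0,100]
    - [[0,0,0],0,100]
    - [[0,0,-40],0,100]
    - [[0,0,-50],0,100]
    - [[0,0,-50],0,100]

```text
clock: 8.78
ee_pos: [612.6, -141.8, 199.6]
ee_rot: [[-0.29, 0.957, -0.0], [0.957, 0.29, 0.0], [0.0, -0.0, -1.0]]
contact_force: [0.9, -0.1, 0.1]
gripper_width: 85.5
grasp_force: 0.0
```

Run:
```python
from h import *
d=grab('wrist','w2'); W=cloud(d); C=d['pixels'].astype(int)
k=(W[...,2]>76)&(W[...,2]<94)&(C.max(-1)<100)&(abs(W[...,0]-612)<35)&(abs(W[...,1]+143)<35)
p=W[k][:,:2].astype(np.float32); print(k.sum(),cv2.minAreaRect(p),np.median(W[k][:,2]))
h=(W[...,2]>125)&(C.max(-1)<90)&(abs(W[...,1]-5)<40)&(abs(W[...,0]-590)<80); print(h.sum())
o=r.get_obs();R=o['ee_rot']; print(o['joints'].round(1),o['ee_pos'],'ang',np.degrees(np.arctan2(R[1,0],R[0,0])))
# handle axis refinement from top & scene: y of handle vs x using stored clouds
from fit import stand
for n,(u0,u1,v0,v1) in {'top0':(300,335,155,205),'scene0':(280,325,170,230)}.items():
    d,W=stand(n); S=W[v0:v1,u0:u1].reshape(-1,3); c=d['pixels'][v0:v1,u0:u1].reshape(-1,3)
    q=S[(S[:,2]>140)&(c.max(1)<90)]
    # project perpendicular to 45deg handle axis in stand frame
    a=np.radians(-2.5); ex=np.array([np.cos(a),np.sin(a),0]); ey=np.array([-np.sin(a),np.cos(a),0]); ax=(-ex+[0,0,1])/2**.5; nn=(ex+[0,0,1])/2**.5
    for nm,v in('ax',ax),('ey',ey),('n',nn): print(n,nm,np.percentile(q@v,[1,5,25,50,75,95,99]).round(1))
    c0=np.array([617.6,-58.5,0])+60*ey
    print([float(x) for x in (c0@ey, (c0+29*ex+[0,0,113])@ax,(c0+29*ex+[0,0,113])@nn)])
```

```text
714 ((610.956298828125, -140.57740783691406), (13.988304138183594, 43.01508331298828), 20.866443634033203) 85.9742338781486
1338
[ 22.1  36.7 -19.4  91.7  14.3  53.4  14.7] [ 616.6261447  -142.14513287  206.90775461] ang 106.8337446942777
top0 ax [-348.7 -342.9 -313.4 -279.8 -251.2 -247.5 -246.8]
top0 ey [18.4 19.3 24.2 30.2 36.1 40.8 41.8]
top0 n [522.8 527.2 543.7 546.2 547.5 548.9 549.8]
[28.495012674292838, -378.70087662795027, 538.50700917611]
scene0 ax [-346.9 -342.1 -320.7 -295.  -270.3 -250.7 -247.5]
scene0 ey [20.2 21.3 26.8 33.8 40.3 43.3 43.8]
scene0 n [525.  531.1 542.6 544.5 546.2 548.4 549.7]
[28.495012674292838, -378.70087662795027, 538.50700917611]
```

View pics/w2.png

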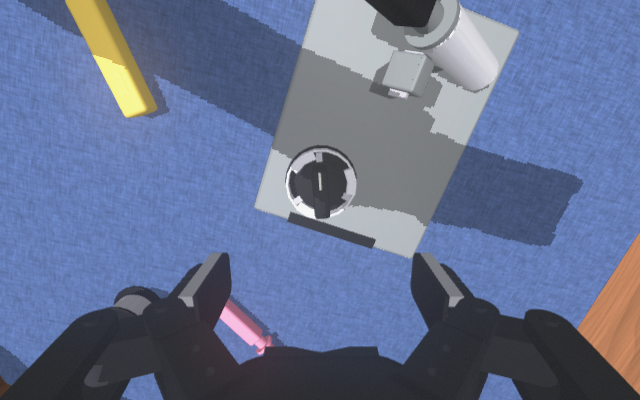

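Latch is open: the knob is up (top at 86 mm) and turned about 66°. In the view the knob bar is at (320,190), the latch housing at (405,75) and the handle leaves the top near (400,10). Next is the iron.

>>> drive_tool:
  deltas:
    - [[0,0,-30],-10,100]
    - [[0,0,-30],-10,100]
    - [[0,0,0],-10,100]
    - [[0,0,0],-10,100]
    - [[0,0,0],-10,100]

```text
clock: 9.45
ee_pos: [612.7, -142.0, 258.2]
ee_rot: [[-0.922, 0.388, -0.0], [0.388, 0.922, -0.0], [0.0, -0.0, -1.0]]
contact_force: [-0.7, -0.2, -0.6]
gripper_width: 85.7
grasp_force: 0.0
```

>>> drive_tool:
  deltas:
    - [[0,0,0],-10.2,100]
    - [[0,0,0],-10.5,100]
    - [[12,48,0],0,100]
    - [[12,48,0],0,100]
    - [[12,49,0],0,100]

```text
clock: 10.07
ee_pos: [582.6, 5.7, 258.1]
ee_rot: [[-0.999, 0.044, 0.0], [0.044, 0.999, 0.0], [-0.0, 0.0, -1.0]]
contact_force: [1.0, 0.2, -0.0]
gripper_width: 85.3
grasp_force: 0.0
```

>>> drive_tool:
  deltas:
    - [[0,0,0],0,100]
    - [[0,0,0],0,100]

```text
clock: 10.32
ee_pos: [583.1, 3.9, 258.2]
ee_rot: [[-0.999, 0.043, 0.0], [0.043, 0.999, -0.001], [-0.0, -0.001, -1.0]]
contact_force: [-0.2, 0.3, 1.0]
gripper_width: 85.7
grasp_force: 0.0
```

Run:
```python
from h import *
d=grab('wrist','w3'); W=cloud(d); c=d['pixels']
o=r.get_obs();R=o['ee_rot']; print(o['joints'].round(1),o['ee_pos'],'ang',np.degrees(np.arctan2(R[1,0],R[0,0])))
m=(W[...,2]>130)&(W[...,2]<216)&(c.max(-1)<100)&(abs(W[...,1]-5)<35)&(abs(W[...,0]-590)<80); q=W[m]
a=np.radians(-2.5); ex=np.array([np.cos(a),np.sin(a),0]); ey=np.array([-np.sin(a),np.cos(a),0]); ax=(-ex+[0,0,1])/2**.5; nn=(ex+[0,0,1])/2**.5
for nm,v in('ax',ax),('ey',ey),('n',nn): print(nm,np.percentile(q@v,[1,5,25,50,75,95,99]).round(1))
```

```text
[ 21.8  33.3 -39.9  95.3  24.   60.2  61.8] [583.21232396   3.00166826 258.04697285] ang 177.45041220894967
ax [-348.7 -337.9 -296.2 -261.6 -246.6 -245.5 -244.9]
ey [17.5 18.7 23.8 29.8 36.3 41.4 42.7]
n [520.6 523.6 536.8 543.3 544.6 546.4 546.9]
```

View pics/w3.png

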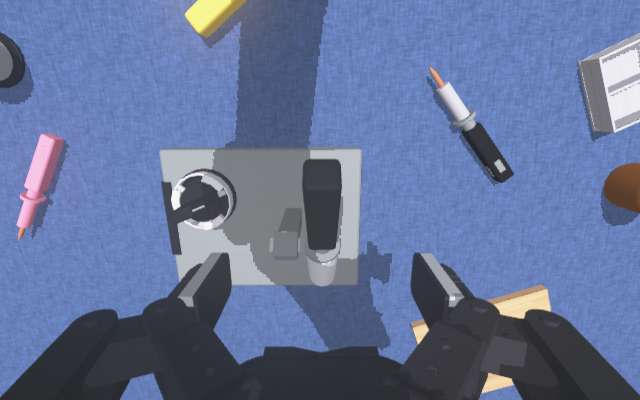

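The wrist view shows the handle between the fingers: butt at (322,180), flange at (320,250), latch housing at (288,240). I'll lower and grip.

>>> drive_tool:
  deltas:
    - [[-4,1,40],0,100]
    - [[0,0,40],0,100]
    - [[0,0,24],0,100]
    - [[0,0,0],0,0]
    - [[0,0,0],0,0]
  squeeze: 100

```text
clock: 11.0
ee_pos: [587.9, 4.7, 155.1]
ee_rot: [[-0.999, 0.044, 0.001], [0.044, 0.999, 0.0], [-0.001, 0.0, -1.0]]
contact_force: [0.2, 0.7, 0.8]
gripper_width: 51.2
grasp_force: 0.0
```

>>> drive_tool:
  deltas:
    - [[0,0,0],0,0]
    - [[0,0,0],0,0]
    - [[0,0,0],0,0]
    - [[0,0,0],0,0]

```text
clock: 11.5
ee_pos: [587.8, 5.1, 155.7]
ee_rot: [[-0.999, 0.043, 0.002], [0.043, 0.999, -0.001], [-0.002, -0.001, -1.0]]
contact_force: [-1.7, -0.0, 5.9]
gripper_width: 24.6
grasp_force: 97.7
```

>>> drive_tool:
  deltas:
    - [[3,0,-3],0,0]
    - [[5,0,-5],0,0]
    - [[6,0,-6],0,0]
    - [[6,0,-6],0,0]
    - [[0,0,0],0,0]

```text
clock: 12.12
ee_pos: [566.4, 6.2, 175.2]
ee_rot: [[-0.999, 0.043, 0.0], [0.043, 0.999, -0.001], [-0.0, -0.001, -1.0]]
contact_force: [0.7, -0.6, 3.1]
gripper_width: 24.6
grasp_force: 98.2
```

>>> drive_tool:
  deltas:
    - [[10,0,-10],0,0]
    - [[10,0,-10],0,0]
    - [[10,0,-10],0,0]
    - [[10,0,-10],0,0]
    - [[0,0,0],0,0]

```text
clock: 12.75
ee_pos: [526.2, 8.0, 215.1]
ee_rot: [[-0.999, 0.042, 0.0], [0.042, 0.999, -0.001], [-0.0, -0.001, -1.0]]
contact_force: [-0.1, -0.3, -1.1]
gripper_width: 24.3
grasp_force: 98.2
```

>>> drive_tool:
  deltas:
    - [[10,0,-10],0,0]
    - [[10,0,-10],0,0]
    - [[10,0,-10],0,0]
    - [[0,0,0],0,0]

```text
clock: 13.25
ee_pos: [496.9, 9.2, 245.4]
ee_rot: [[-0.999, 0.043, 0.002], [0.043, 0.999, -0.001], [-0.002, -0.0, -1.0]]
contact_force: [0.4, -0.3, -2.2]
gripper_width: 24.8
grasp_force: 98.2
```

Run:
```python
from h import *
d=grab('scene','s1'); 
cv2.imwrite('pics/s1c.png',cv2.resize(d['pixels'][110:310,150:400,::-1],None,fx=3,fy=3)[:600,:750])
```

```text
(no output)
```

View pics/s1c.png

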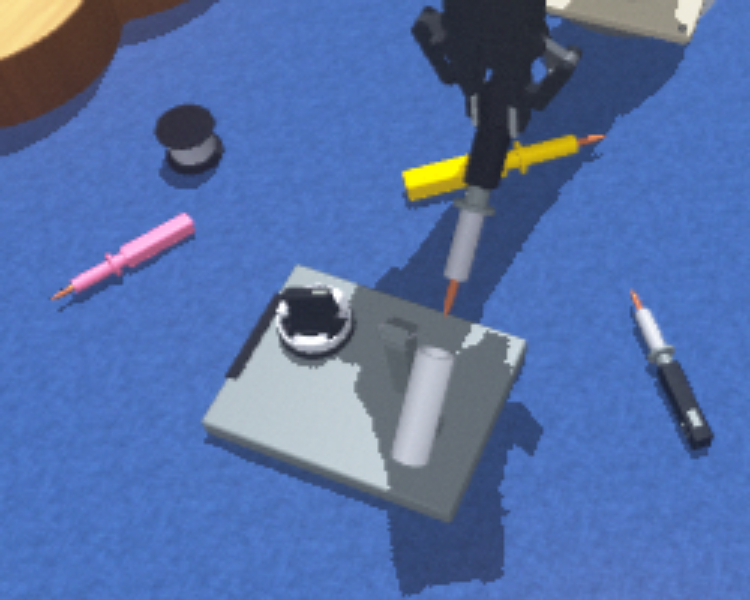

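The picture shows the iron fully out, still at 45°, with its tip at (447,310) in the crop. The knob is up and turned. The tool can't tilt, so I'll level the iron by pivoting it in the pads against free bench in front of the stand, with its tip pointing to -y.

>>> drive_tool:
  deltas:
    - [[0,0,-20],10,0]
    - [[0,0,0],10,0]
    - [[0,0,0],10,0]
    - [[0,0,0],10,0]
    - [[0,0,0],10,0]

```text
clock: 13.92
ee_pos: [497.3, 9.1, 264.0]
ee_rot: [[-0.605, 0.796, -0.0], [0.796, 0.605, 0.0], [0.0, -0.0, -1.0]]
contact_force: [0.0, -0.9, -2.6]
gripper_width: 24.5
grasp_force: 98.3
```

>>> drive_tool:
  deltas:
    - [[0,0,0],10,0]
    - [[0,0,0],10,0]
    - [[0,0,0],10,0]
    - [[0,0,0],7.5,0]
    - [[0,0,0],0,0]

```text
clock: 14.55
ee_pos: [497.3, 9.3, 264.1]
ee_rot: [[-0.003, 1.0, -0.0], [1.0, 0.003, -0.0], [-0.0, -0.0, -1.0]]
contact_force: [0.2, -0.2, -1.5]
gripper_width: 24.6
grasp_force: 98.3
```

>>> drive_tool:
  deltas:
    - [[10,0,40],0,0]
    - [[10,0,40],0,0]
    - [[0,0,40],0,0]
    - [[0,0,15],0,0]
    - [[0,0,0],0,0]

```text
clock: 15.18
ee_pos: [496.9, 29.1, 128.9]
ee_rot: [[-0.002, 1.0, -0.001], [1.0, 0.002, -0.0], [-0.0, -0.001, -1.0]]
contact_force: [1.2, -0.6, -0.8]
gripper_width: 25.0
grasp_force: 98.5
```

```bash
cat > iron.py <<'E'
from h import *
import sys
o=r.get_obs();R=o['ee_rot'];print(o['joints'].round(1),o['ee_pos'].round(1),np.degrees(np.arctan2(R[1,0],R[0,0])))
d=grab('scene',sys.argv[1]); W=cloud(d); C=d['pixels'].astype(int)
t=(W-o['ee_pos']-[0,0,19])@R   # tool axes about grasp point
# barrel+bit: in front of grip, near plane y=0
m=(t[...,0]<-50)&(t[...,0]>-215)&(abs(t[...,1])<22)&(W[...,2]>1.5+float(sys.argv[2]))
q=t[m]; a=-q[:,0]; z=-q[:,2]
for lo in range(50,215,15):
    s=(a>=lo)&(a<lo+15)
    if s.sum()>2: print(lo,s.sum(),'relz',np.percentile(z[s],[10,90]).round(1),'y',np.median(q[s][:,1]).round(1))
E
python3 iron.py s2 3
```

```text
[  4.1  33.3 -15.5 116.2  15.8  32.5 -22.3] [496.9  29.1 128.9] 90.10792538942815
50 62 relz [-63.3 -45. ] y 6.2
65 35 relz [-80.7 -49.4] y 8.2
80 31 relz [-96.1 -75. ] y 7.1
95 25 relz [-105.1  -89.2] y 6.8
110 8 relz [-119.2 -108.9] y 1.5
```

>>> drive_tool:
  deltas:
    - [[0,0,8],0,0]
    - [[0,0,8],0,0]
    - [[3,0,5],0,0]
    - [[4,0,5],0,0]
    - [[0,0,0],0,0]
  squeeze: 40

```text
clock: 15.85
ee_pos: [497.1, 36.2, 103.3]
ee_rot: [[-0.002, 1.0, -0.0], [1.0, 0.002, -0.001], [-0.001, -0.0, -1.0]]
contact_force: [-0.9, -1.2, 2.9]
gripper_width: 24.7
grasp_force: 98.2
```

```bash
python3 iron.py s3 3
```

```text
[  2.1  35.7 -14.  117.2  17.   28.9 -24.3] [497.1  36.2 103.3] 90.09202407494708
50 80 relz [-61.7 424.5] y 2.3
65 38 relz [-73.1 -46.2] y 7.9
80 33 relz [-89.2 -70.1] y 7.9
95 28 relz [-97.4 -81.3] y 6.1
110 8 relz [-112.   -98.6] y 2.4
```

>>> drive_tool:
  deltas:
    - [[6,0,8],0,0]
    - [[6,0,8],0,0]
    - [[5,0,9],0,0]
    - [[5,0,9],0,0]
    - [[5,0,9],0,0]

```text
clock: 16.52
ee_pos: [497.4, 64.2, 60.5]
ee_rot: [[-0.001, 1.0, 0.001], [1.0, 0.001, 0.001], [0.001, 0.001, -1.0]]
contact_force: [-1.7, 0.1, 5.8]
gripper_width: 24.6
grasp_force: 93.1
```

```bash
python3 iron.py s4 3
```

```text
[ -3.   40.2 -11.2 118.1  18.4  23.2 -28.5] [497.4  64.2  60.5] 90.06797928120535
50 163 relz [-22.  474.3] y -14.3
65 60 relz [-46.4 -26.2] y 6.6
80 32 relz [-44.3 -25.5] y 6.1
95 32 relz [-52.  -40.1] y 6.1
110 31 relz [-58.2 -46. ] y 6.2
125 22 relz [-65.2 -53.7] y 3.3
140 10 relz [-72.5 -68.2] y 1.0
```

>>> drive_tool:
  deltas:
    - [[4,0,9],0,0]
    - [[4,0,9],0,0]
    - [[3,0,9],0,0]
    - [[3,0,9],0,0]
    - [[2,0,8],0,0]

```text
clock: 17.2
ee_pos: [497.1, 79.4, 15.8]
ee_rot: [[-0.001, 1.0, 0.0], [1.0, 0.001, 0.0], [0.0, 0.0, -1.0]]
contact_force: [-0.9, 0.7, 4.3]
gripper_width: 24.6
grasp_force: 91.4
```

>>> drive_tool:
  deltas:
    - [[1,0,4],0,0]
    - [[0,0,0],0,0]

```text
clock: 17.45
ee_pos: [497.1, 80.8, 12.0]
ee_rot: [[-0.001, 1.0, 0.0], [1.0, 0.001, 0.001], [0.001, 0.0, -1.0]]
contact_force: [-0.9, 2.1, 4.9]
gripper_width: 24.2
grasp_force: 91.9
```

```bash
python3 iron.py s5 3; python3 -c "
from h import *
d=cv2.imread('pics/s5.png');cv2.imwrite('pics/s5c.png',cv2.resize(d[110:290,220:440],None,fx=3,fy=3))"
```

```text
[ -7.   45.4  -8.2 118.6  19.8  17.2 -31.6] [497.1  80.8  12. ] 90.0791422617067
50 328 relz [  1.4 549.5] y -14.3
65 32 relz [-10.7  -2.2] y 5.2
80 52 relz [-16.1   1.8] y 6.9
95 33 relz [-14.7  -4.4] y 6.0
110 35 relz [-15.6  -5.4] y 6.7
125 32 relz [-17.5  -8.2] y 4.6
140 18 relz [-19.4  -8.6] y 4.4
155 12 relz [-21.5 -16.8] y 3.0
170 5 relz [-22.6 -19.6] y -0.2
```

View pics/s5c.png

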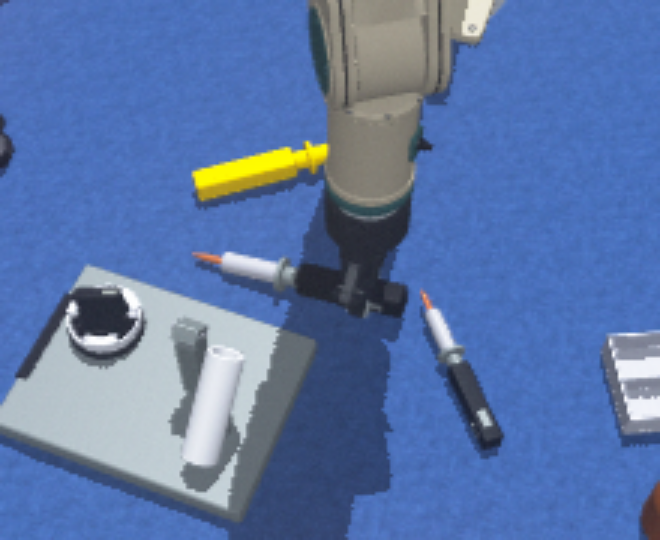

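The iron now lies nearly level, about 8° tip-down, with its tip at (200,257) in the crop. I'll go 5 mm lower, firm the grip and lift.

>>> drive_tool:
  deltas:
    - [[0,0,3],0,0]
    - [[0,0,3],0,0]
    - [[0,0,0],0,0]
    - [[0,0,-10],0,0]
    - [[0,0,-20],0,0]
  squeeze: 110

```text
clock: 18.12
ee_pos: [496.1, 79.6, 35.9]
ee_rot: [[-0.001, 1.0, -0.002], [1.0, 0.001, -0.001], [-0.001, -0.002, -1.0]]
contact_force: [0.3, -0.5, -1.2]
gripper_width: 24.4
grasp_force: 109.6
```

>>> drive_tool:
  deltas:
    - [[0,0,-40],0,0]
    - [[0,0,-45],0,0]
    - [[0,0,-45],0,0]
    - [[0,0,-45],0,0]
    - [[0,0,-30],0,0]

```text
clock: 18.75
ee_pos: [497.2, 79.7, 243.3]
ee_rot: [[-0.0, 1.0, 0.002], [1.0, 0.0, 0.0], [0.0, 0.002, -1.0]]
contact_force: [0.1, 0.5, -1.6]
gripper_width: 24.5
grasp_force: 109.6
```

>>> drive_tool:
  deltas:
    - [[0,0,0],0,0]
    - [[0,0,0],0,0]
    - [[0,0,0],0,0]
    - [[0,0,0],0,0]
    - [[0,0,0],0,0]

```text
clock: 19.38
ee_pos: [496.8, 80.2, 240.8]
ee_rot: [[-0.001, 1.0, -0.001], [1.0, 0.001, -0.0], [-0.0, -0.001, -1.0]]
contact_force: [-0.8, 0.6, -2.1]
gripper_width: 24.4
grasp_force: 109.7
```

```bash
python3 iron.py s6 100; python3 -c "
from h import *
d=cv2.imread('pics/s6.png');cv2.imwrite('pics/s6c.png',cv2.resize(d[80:280,190:440],None,fx=3,fy=3))"
```

```text
[  1.5  24.3 -19.4 108.9  10.5  48.6 -23.2] [496.8  80.2 240.8] 90.06185245851637
50 94 relz [-11.3 325. ] y 6.9
65 49 relz [-9.4  2.8] y 7.3
80 76 relz [-13.2   7.3] y 7.9
95 48 relz [-11.    1.2] y 7.3
110 52 relz [-10.7   0.5] y 7.6
125 46 relz [-12.   -1.3] y 7.2
140 29 relz [-12.8  -1.1] y 5.4
155 19 relz [-12.7  -8. ] y 2.4
170 10 relz [-13.7  -9.5] y 1.0
```

View pics/s6c.png

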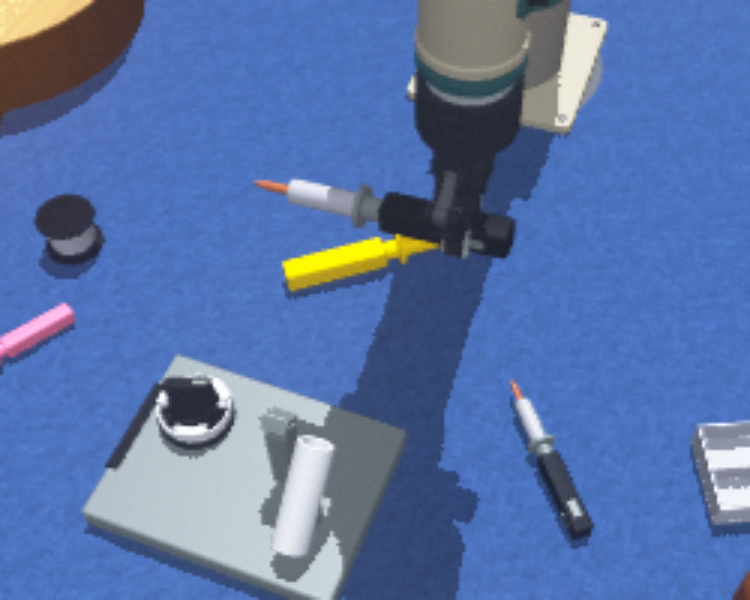

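The iron is held about 4° off level, roughly 26 cm up and clear of everything; its tip is at (258,183) in the crop, and the knob is up. I'll let it settle and hand in.

>>> drive_tool:
  deltas:
    - [[0,0,0],0,0]
    - [[0,0,0],0,0]
    - [[0,0,0],0,0]
    - [[0,0,0],0,0]

```text
clock: 19.92
ee_pos: [497.1, 80.1, 241.4]
ee_rot: [[-0.001, 1.0, 0.0], [1.0, 0.001, 0.0], [0.0, 0.0, -1.0]]
contact_force: [0.6, -0.3, -1.6]
gripper_width: 24.2
grasp_force: 109.7
```

```bash
python3 -c "
from station import r
print(r.close_job())"
```

```text
the job is handed in; nothing more can be done
None
```

I handed the job in at about 20 s on the robot's clock (no verdict was returned): the knob was turned about 66° to its stop and back up, and the iron is held about 4° off level, roughly 26 cm up and clear of everything.

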